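# Load the soap dispenser with cleaning balls and hold its bayonet lid half turned

## Robot

A 6-joint arm with a two-finger parallel gripper is mounted at the origin on the work surface. World frame = base frame: x ahead of the robot, y to its left, z up, the work surface at z = 0. Lengths are in m, angles in degrees, forces in N, time in s.
With the tool pointing down it reaches from about 0.35 to 0.875 m from the base axis. Payload 4.2 kg.
Tool frame: the origin (TCP) lies at the very end of the fingers, on their centre line; the grasp point (between the pads) lies 19 mm behind it; z points along the fingers, y is the line along which they close (so a half turn about z gives the same grasp; the last joint's range is limited). The gripper opens to 87 mm and grips with 3 to 60 N. Pads are 19 mm wide; open, the fingers measure 117 mm over their backs; the gripper's body (75 mm by 190 mm) begins 51 mm behind the grasp point.
Start: joints at [85.29, 22.042, 0.453, 0, -68.411, -14.817], TCP at [0.209, 0.589, 0.223] pointing down, gripper open.
Joint ranges: [-179.83, 179.83], [-69.29, 118.12], [-61.27, 80.66], [-181.25, 117.63], [-171.15, -9.14], [-177.46, 177.46]. Speed limits (degrees/s): [159.86, 159.86, 180, 180, 180, 180].

## Interface

Orientations are given as a 3x3 rotation matrix whose columns are the frame's x, y, z axes.
In Python, from station import * gives the robot as it stands.
- The arm moves only by the shell command python3 -m pendant 'ROWS'. ROWS is JSON, a list of rows, each an object of numbers: "x", "y", "z": the shift along the world's x, y, z normalised to -1 to 1, where 1 is 250 mm; "rx", "ry", "rz": the turn, a rotation vector about the world's x, y, z normalised to -1 to 1, where 1 is 180 degrees; "claw": the opening, from 0 (shut) to 1 (fully open). A call has exactly 8 rows; each row is the pose to reach, as a shift and turn from the pose commanded when the call began, turning the shorter way round; what a row does not reach only later rows make up. A row lasts 1/8 s, in which the tool goes at most 62.5 mm and 10.7 degrees, less where a joint would pass 70% of its speed; a pose out of reach is approached as far as the arm can. A call with a number of a shift or a turn outside -1 to 1 is refused whole. A call with a gripper value outside its range is refused whole. The fingers move at their own pace and stop on an object; the grip force is fixed at half the most. Time passes only in rows, so rows that repeat a pose let the fingers close, or fill a call up. It gives the time, the measured TCP pose, the force, the opening and the grip force at its end, in the units of the state.
- sense(): the state, without advancing time (a new reading comes with each control period).
- capture(name): name is "scene" or "side" or "wrist"; returns a dict with "color" (420x560x3 uint8, red, green, blue), "mtx" (3x3 intrinsics, pixels), "world_to_cam" (4x4, takes a point from world to camera coordinates). Camera axes: x right, y up, looking along -z (the intrinsics and any distortion apply to the point x, -y, -z); pixel columns grow to the right and rows downward; lengths in m; the calibration is good to about 2 mm. A picture is of the moment at which its call begins. There is no depth.
- finish_job(): hands the job in; it is judged then, once.
Trained networks look in a picture, given as the dict that the camera call returned (one of the last four; its "shot" number tells which), for a name from the list of things; names that differ only in an ending like _2 or _b are one class to them, and where a whole thing is asked for, a point or a joint stands for the part that bears it (a point fixed in the world has none). Each returns a list of dicts, best first, with "conf" (0 to 1); they miss things now and then, are a little off and sometimes report something else, mostly with a low value. They report only what shows in the picture. A call takes as long as a camera call. They do not tell look-alikes from the thing itself.
- search_frame(picture, label): "centre" ([column, row] in pixels, amid what is visible of it).
- regions_of(picture, label): "region" (420x560 bool, what is visible of it) and "centre" ([column, row] in pixels, amid what is visible of it).
The state is a dict: "time_s": time; "joints": joint angles; "joint_velocities": joint speeds; "effort": joint torques, N m; "tcp_pos": TCP position; "ee_rot": TCP orientation; "wrist_force": force on the tool from outside, world axes, zero at the start; "moment": the same for the moment, N m; "gripper_width": opening from 0.0 (shut) to 1.0 (fully open); "gripper_force": force on a finger pad.
Only numpy, scipy, OpenCV 4.12 (cv2) and the standard library are available. Lean on these libraries where they do the work, as an engineer would, in place of code of your own. Each camera call takes 0.05 s, during which the arm holds its last target. There are 200 camera calls.

## Task

Carry the scoop over to the glass soap dispenser, pour all four ceramic cleaning balls through its funnel mouth, and set the scoop back down upright on the ledge. Then push the pump lid down into the bayonet collar, turn it clockwise halfway to the lock click without letting it click, and finish while still gripping the lid there, so that I can check the seal. Leave everything else standing where it is.

Things in the scene. Friction and masses are not known exactly. Their poses are not given: they have to be found in the camera images.
- jar: Glass soap dispenser fixed to the ledge by a steel foot 92 mm across; 132 mm tall. A narrow tube (50 mm across, 42 bore, inner floor 15 mm up) widens from 85 to 118 mm height into a funnel mouth, topped by a steel bayonet collar 83 mm across. Origin: centre of the underside; z up; the collar's two entry gaps lie on +x and -x.
- mouth (a point): Centre of the dispenser's round opening (66 mm across), level with the collar's top, 132 mm above the ledge. The collar's flange there is 6 mm thick; under it runs the channel for the lid's ears.
- gap (a point): The +x entry gap of the collar, top of the flange, 36 mm from the axis; another is opposite. Gaps are 21 mm wide (5 mm to spare each side of an ear), each marked by a dark bar sticking out of the collar. From each gap the channel runs only CLOCKWISE seen from above; the other way a stop blocks after about 0.2 rad. The flange holds the lid captive from about 0.48 rad.
- half_mark (a point): First dark stud on the collar, 0.65 rad (37 degrees) clockwise of the bar at +x: halfway to the click (a like one opposite). It is right when the lid's ears and pump head bar point along it.
- lock_mark (a point): Second dark stud, 1.3 rad (75 degrees) clockwise of the +x bar: the locked position. A sprung catch pushes back lightly from about 0.9 rad, and the click comes as it is passed, from about 1.0 rad on.
- pump_lid: Steel pump lid, about 120 g, upright on the ledge. Origin: centre of its underside; z up. From below: plug 62 mm across, 13 mm tall, with two ears at its foot on +x and -x (11 mm wide, 5 thick, tips 35.5 mm from the axis); cap 80 mm across, 13 to 18 mm up; pump head. Goes in either way round. Fully home the cap rests on the collar, origin 119 mm above the dispenser's; off the gaps it sits 13 mm too high.
- pump_head (a point): Where to grip the lid, on its axis 42 mm above its underside: an upright bar 40 mm long along the lid's x, 14 mm thick along its y, from 18 to 58 mm up, with a 10 mm wide spout at the top reaching 49 mm out to +x. In the collar the lid has 1.5 to 2 mm of play all round.
- scoop: Aluminium scoop, about 140 g, upright on the ledge with four balls in it. Origin: on the underside, below the trough; z up. Trough 46 mm wide (y), walls 25 mm high, floor 3 mm thick. At -x the floor rises at 22 degrees as a pouring lip. Balls stay in when it is level, roll out over the lip at more than about 25 degrees of tilt, lip down; 55 degrees empties it.
- scoop_lip (a point): Middle of the scoop's pouring edge, on its -x end: 52 mm from its origin and 15 mm above its underside.
- scoop_fin (a point): Where to grip the scoop: on its upright fin, 50 mm from its origin along +x and 44 mm above its underside. The fin is 12 mm thick along y, 30 to 70 mm out along x, 60 mm tall.
- ball0_center (a point): Centre of a white ceramic ball, 18 mm across, 11 g, one of four alike lying in the scoop (1 of 4).
- ball1_center (a point): Centre of a white ceramic ball, 18 mm across, 11 g, one of four alike lying in the scoop (2 of 4).
- ball2_center (a point): Centre of a white ceramic ball, 18 mm across, 11 g, one of four alike lying in the scoop (3 of 4).
- ball3_center (a point): Centre of a white ceramic ball, 18 mm across, 11 g, one of four alike lying in the scoop (4 of 4).
- nail_brush: Bystander: wooden nail brush, 90 x 36 x 35 mm, origin under its centre.
- toothpick_box: Bystander: round translucent toothpick box, 48 mm across, 72 mm tall, origin under its centre.
- brush_cup: Bystander: white ceramic cup, 74 mm across, with a short bottle brush standing in it, 180 mm tall in all, origin under its centre.
- tumbler: Bystander: glass tumbler, 72 mm across, 100 mm tall, origin under its centre.
- lotion: Bystander: grey lotion bottle, 56 mm across, 150 mm tall, origin under its centre.
- soap_dish: Bystander: ceramic dish with a bar of soap, 85 x 120 x 36 mm, origin under its centre.
There are look-alikes about, which are no part of the job. Leave any blue look-alike of the pump_lid alone.

How it is judged:
By the outcome, as a careful person would: the job done as asked, in the order asked, and still so for the second after the job is handed in, while the arm keeps its last pose, push and grip.
It also fails if it takes over 66 s, if anything falls off the work surface, if the arm or the gripper's body presses on something with over 40 N, if the wrist force passes 120 N, or if a joint passes its speed limit or range.

## Working session

There is one attempt and no reset: what is moved stays moved. The work goes in short steps, Python scripts to look and compute and a shell command to move; the robot and the scene stay as the last step left them, time stands still between calls to the robot, and variables do not carry over. Pictures are saved under pics/ and viewed, at most 10 in all, crops included, and the job is handed in when it is done.

```bash
ls; mkdir -p pics
python3 - <<'E'
from station import *
import cv2,numpy as np
s=sense();print(s)
a=capture("scene");b=capture("side")
im=np.vstack([a["color"],b["color"]])[:,:,::-1]
cv2.imwrite("pics/a.png",a["color"][:,:,::-1]);cv2.imwrite("pics/b.png",b["color"][:,:,::-1])
for p,n in((a,'scene'),(b,'side')):
  print(n,p["mtx"].tolist(),p["world_to_cam"].round(4).tolist(),p.keys())
  for l in ["jar","mouth","gap","half_mark","lock_mark","pump_lid","pump_head","scoop","scoop_lip","scoop_fin","ball0_center","nail_brush","toothpick_box","brush_cup","tumbler","lotion","soap_dish"]:
    print(l,[(np.round(d["centre"],1).tolist(),round(d["conf"],2)) for d in search_frame(p,l)[:4]])
E
```

```text
pics
{'time_s': 0.0, 'joints': array([ 8.52887484e+01,  2.20917275e+01,  3.78770548e-01, -2.94875368e-02,
       -6.84114492e+01, -1.48164224e+01]), 'joint_velocities': array([-0.04571216,  0.07347001, -0.07154578,  0.04774627, -0.06057454,
        0.02307248]), 'effort': array([ 3.32627615e-04, -3.90666711e+01,  1.87413329e+01,  4.22026277e+00,
        1.10638223e-02, -1.77083271e-04]), 'tcp_pos': array([0.20869262, 0.58847802, 0.22144125]), 'ee_rot': array([[ 9.42416695e-01, -3.34440343e-01, -6.55268602e-04],
       [-3.34440972e-01, -9.42414305e-01, -2.12460830e-03],
       [ 9.30202255e-05,  2.22141501e-03, -9.99997528e-01]]), 'wrist_force': array([-0.05003326, -0.16525074,  0.64612192]), 'moment': array([-0.0058434 ,  0.02311907,  0.03101929]), 'gripper_force': 0.0, 'gripper_width': 0.9982262439721875}
scene [[403.5565698792793, 0.0, 283.21202332664393], [0.0, 403.5565698792793, 209.4164242866007], [0.0, 0.0, 1.0]] [[-0.7993, 0.6009, 0.009, 0.4558], [-0.3863, -0.5252, 0.7583, 0.1536], [0.4604, 0.6026, 0.6519, -1.1979], [0.0, 0.0, 0.0, 1.0]] dict_keys(['color', 'mtx', 'world_to_c
[... 1162 characters left out ...]
310.2, 223.1], 0.61)]
half_mark [([310.6, 221.4], 0.7)]
lock_mark [([310.4, 221.7], 0.59)]
pump_lid [([328.4, 179.2], 0.95)]
pump_head [([331.8, 177.5], 0.91), ([386.9, 190.8], 0.81), ([129.7, 341.1], 0.67), ([287.2, 338.6], 0.31)]
scoop [([290.2, 348.4], 0.98), ([310.3, 223.8], 0.54)]
scoop_lip [([287.6, 345.8], 0.67), ([276.8, 144.1], 0.24)]
scoop_fin [([291.7, 346.4], 0.98)]
ball0_center [([302.1, 346.5], 0.49)]
nail_brush [([248.5, 242.8], 0.83), ([285.6, 344.9], 0.21), ([280.8, 144.3], 0.17)]
toothpick_box [([261.7, 194.0], 0.97)]
brush_cup [([129.8, 341.8], 0.89), ([310.8, 222.9], 0.16)]
tumbler [([278.7, 142.3], 0.74)]
lotion [([195.5, 210.6], 0.62)]
soap_dish [([183.5, 295.2], 0.98)]
```

View pics/a.png

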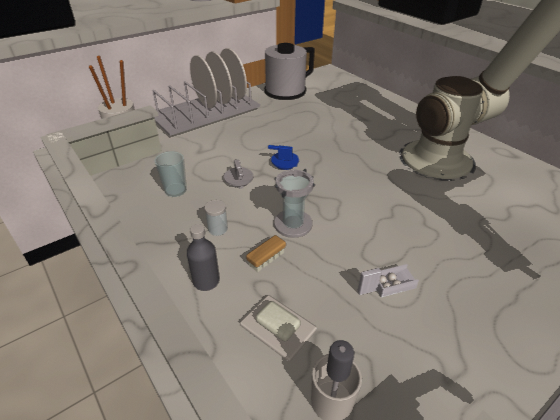

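View pics/b.png

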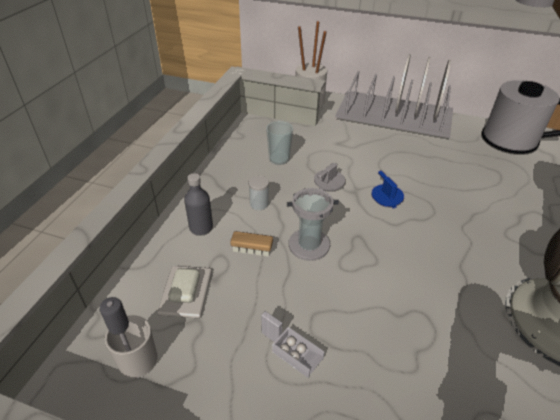

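The scene shows the steel lid at (238,176), the blue look-alike at (285,159), the jar at (293,200) and the scoop at (388,280). In the side view these are at (328,178), (388,190), (311,222) and (290,346).

```bash
cat > h.py <<'E'
from station import *
import cv2,numpy as np
def px(p,X):
    X=np.atleast_2d(X).astype(float);c=(p["world_to_cam"]@np.c_[X,np.ones(len(X))].T)[:3]
    u=p["mtx"]@np.array([c[0],-c[1],-c[2]]);return (u[:2]/u[2]).T
def ray(p,uv,z):
    W=p["world_to_cam"];R=W[:3,:3];o=-R.T@W[:3,3]
    d=np.linalg.inv(p["mtx"])@np.array([uv[0],uv[1],1.]);d=R.T@np.array([d[0],-d[1],-d[2]])
    return o+d*(z-o[2])/d[2]
def crop(p,c,h,s):
    u,v=int(c[0])-h,int(c[1])-h
    M=np.float32([[s,0,-s*u],[0,s,-s*v]])
    return cv2.warpAffine(p["color"][:,:,::-1].copy(),M,(int(2*h*s),int(2*h*s)),flags=cv2.INTER_CUBIC)
E
python3 - <<'E'
from h import *
a=capture("scene");b=capture("side")
rows=[]
for p,cs in((a,[(293,200),(238,176),(388,280)]),(b,[(311,222),(330,178),(292,343)])):
    rows.append(np.hstack([crop(p,c,h,264/2/h) for c,h in zip(cs,(36,25,36))]))
cv2.imwrite("pics/c.png",np.vstack(rows))
for p,n in((a,0),(b,1)):
  for l in ["jar","pump_lid","scoop"]:
    for d in regions_of(p,l)[:2]:
      ys,xs=np.nonzero(d["region"]); print(n,l,round(d["conf"],2),xs.min(),xs.max(),ys.min(),ys.max(),d["region"].sum())
  pts={}
a_pix=dict(foot=(293,224),lid=(238,178),scoop=(388,283))
for k,z in(("foot",.0),("lid",.015),("scoop",.01)): print(k,ray(a,a_pix[k],z).round(3))
b_pix=dict(foot=(309.5,243),lid=(330,181),scoop=(290,350))
for k,z in(("foot",.0),("lid",.015),("scoop",.01)): print(k,ray(b,b_pix[k],z).round(3))
E
```

```text
0 jar 0.58 274 313 170 237 1994
0 jar 0.24 358 417 264 295 1163
0 pump_lid 0.84 224 253 159 188 533
0 pump_lid 0.76 270 297 146 169 480
0 scoop 0.85 357 417 264 296 1247
1 jar 0.63 287 337 188 260 2544
1 pump_lid 0.68 371 403 171 207 700
1 pump_lid 0.64 314 345 163 191 629
1 scoop 0.87 261 323 313 375 1529
1 scoop 0.32 230 272 231 255 801
foot [ 0.522 -0.025  0.   ]
lid [ 0.54  -0.244  0.015]
scoop [0.482 0.239 0.01 ]
foot [ 0.518 -0.036  0.   ]
lid [ 0.526 -0.251  0.015]
scoop [0.477 0.239 0.01 ]
```

View pics/c.png

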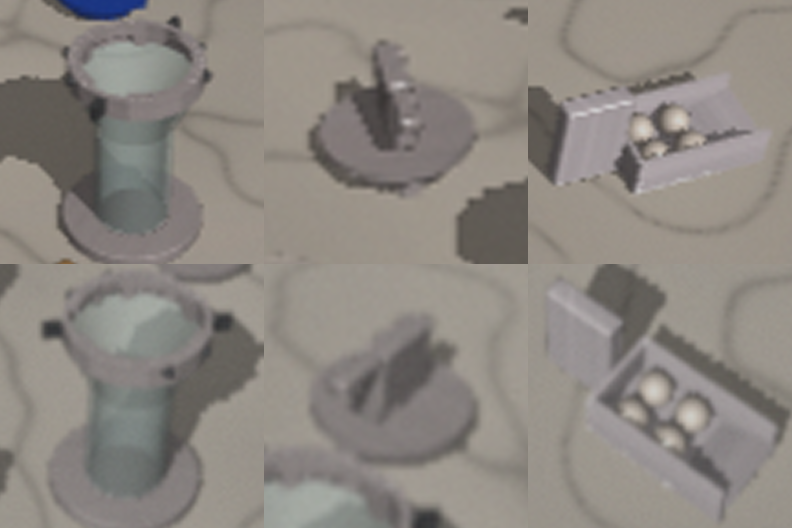

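Run:
```python
from h import *
from scipy.optimize import least_squares
a=capture("scene");b=capture("side");w=capture("wrist")
cv2.imwrite("pics/w0.png",w["color"][:,:,::-1])
s=sense();R=s["ee_rot"];W=w["world_to_cam"];C=-W[:3,:3].T@W[:3,3]
print("cam in tool",(R.T@(C-s["tcp_pos"])).round(4),"look",(R.T@(-W[2,:3])).round(3),"up",(R.T@W[1,:3]).round(3),w["mtx"][0,0])
def tri(pa,pb):
    return least_squares(lambda X:np.r_[px(a,X)[0]-pa,px(b,X)[0]-pb],[.5,0,.1]).x
print("bars", tri((283.5,193.5),(335.5,202.4)).round(3),tri((304.7,170),(289.2,203.5)).round(3),tri((283.5,193.5),(289.2,203.5)).round(3),tri((304.7,170),(335.5,202.4)).round(3))
for q in((283.5,193.5),(304.7,170)):print(ray(a,q,.129).round(3))
for q in((289.2,203.5),(335.5,202.4),(320.8,215.5)):print(ray(b,q,.129).round(3))
print("fin",[ray(a,q,.06).round(3) for q in((362.1,272.1),(381.2,271.3))],[ray(b,q,.06).round(3) for q in((262.8,312.7),(281.1,323.6))])
for p,n in((a,0),(b,1)):
  for l,z in(("nail_brush",.02),("toothpick_box",.036),("brush_cup",.06),("tumbler",.05),("lotion",.06),("soap_dish",.015)):
    d=search_frame(p,l)
    if d: print(n,l,ray(p,d[0]["centre"],z).round(3))
```

```text
cam in tool [ 0.0732  0.0004 -0.1618] look [-0.265 -0.001  0.964] up [0.964 0.001 0.265] 366.7406910429658
bars [ 0.487 -0.121  0.039] [0.545 0.042 0.19 ] [ 0.563 -0.011  0.124] [ 0.474 -0.047  0.125]
[ 0.568 -0.003  0.129]
[ 0.478 -0.044  0.129]
[ 0.562 -0.008  0.129]
[ 0.474 -0.043  0.129]
[0.492 0.006 0.129]
fin [array([0.54 , 0.213, 0.06 ]), array([0.509, 0.234, 0.06 ])] [array([0.538, 0.214, 0.06 ]), array([0.5  , 0.224, 0.06 ])]
0 nail_brush [0.64  0.026 0.02 ]
0 toothpick_box [ 0.67  -0.123  0.036]
0 brush_cup [0.73  0.346 0.06 ]
0 tumbler [ 0.681 -0.105  0.05 ]
0 lotion [0.781 0.004 0.06 ]
0 soap_dish [0.722 0.192 0.015]
1 nail_brush [0.636 0.034 0.02 ]
1 toothpick_box [ 0.665 -0.125  0.036]
1 brush_cup [0.731 0.339 0.06 ]
1 tumbler [ 0.688 -0.318  0.05 ]
1 lotion [ 0.522 -0.043  0.06 ]
1 soap_dish [0.712 0.197 0.015]
```

Jar ≈(0.519,-0.027), gap bars at ~23°; scoop origin ≈(0.477,0.242), +x yaw ≈-24.5°, close to the tool's yaw. Moving to a hover to refine with the wrist camera.

```bash
python3 -m pendant '[{"x":1,"y":-1,"z":0.2,"claw":1},{"x":1,"y":-1,"z":0.2,"claw":1},{"x":1,"y":-1,"z":0.2,"claw":1},{"x":1,"y":-1,"z":0.2,"claw":1},{"x":1,"y":-1,"z":0.2,"claw":1},{"x":1,"y":-1,"z":0.2,"claw":1},{"x":1,"y":-1,"z":0.2,"claw":1},{"x":1,"y":-1,"z":0.2,"claw":1}]'
python3 - <<'E'
from h import *
w=capture("wrist");s=sense();print(s["tcp_pos"],s["wrist_force"])
cv2.imwrite("pics/w1.png",w["color"][:,:,::-1])
E
```

```text
[0.20887569 0.58906055 0.22256784] [-0.88912944  0.3027302   1.19440682]$[0]: bad value
```

View pics/w1.png

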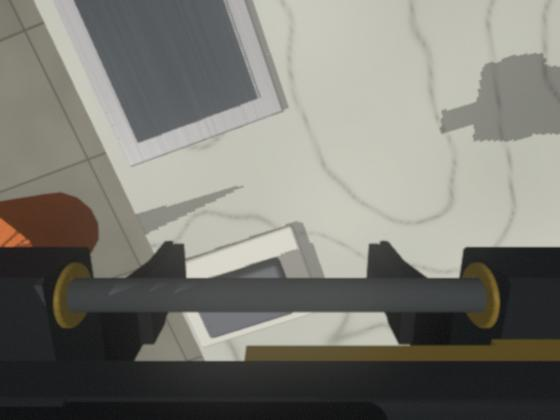

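Rows were refused (probably every key is required); the picture shows only the start pose with the fingers at (170,290) and (385,290). Retrying with all keys.

```bash
python3 -m pendant '[{"x":1,"y":-1,"z":0.2,"rx":0,"ry":0,"rz":0,"claw":1},{"x":1,"y":-1,"z":0.2,"rx":0,"ry":0,"rz":0,"claw":1},{"x":1,"y":-1,"z":0.2,"rx":0,"ry":0,"rz":0,"claw":1},{"x":1,"y":-1,"z":0.2,"rx":0,"ry":0,"rz":0,"claw":1},{"x":1,"y":-1,"z":0.2,"rx":0,"ry":0,"rz":0,"claw":1},{"x":1,"y":-1,"z":0.2,"rx":0,"ry":0,"rz":0,"claw":1},{"x":1,"y":-1,"z":0.2,"rx":0,"ry":0,"rz":0,"claw":1},{"x":1,"y":-1,"z":0.2,"rx":0,"ry":0,"rz":0,"claw":1}]'
python3 - <<'E'
from h import *
w=capture("wrist");s=sense();print(s["tcp_pos"],s["wrist_force"])
cv2.imwrite("pics/w1.png",w["color"][:,:,::-1])
E
```

```text
time_s: 4.0
tcp_pos: [0.4587, 0.3391, 0.2724]
ee_rot: [[0.942, -0.335, -0.0], [-0.335, -0.942, 0.0], [-0.0, 0.0, -1.0]]
wrist_force: [-0.3, -0.0, 0.8]
gripper_width: 1.002
gripper_force: 0.0
[0.45831307 0.3395179  0.2723039 ] [ 0.31255593  0.14758965 -0.35910677]
```

```bash
python3 -m pendant '[{"x":-0.12,"y":-0.5,"z":0,"rx":0,"ry":0,"rz":0,"claw":1},{"x":-0.12,"y":-0.5,"z":0,"rx":0,"ry":0,"rz":0,"claw":1},{"x":-0.12,"y":-0.5,"z":0,"rx":0,"ry":0,"rz":0,"claw":1},{"x":-0.12,"y":-0.5,"z":0,"rx":0,"ry":0,"rz":0,"claw":1},{"x":-0.12,"y":-0.5,"z":0,"rx":0,"ry":0,"rz":0,"claw":1},{"x":-0.12,"y":-0.5,"z":0,"rx":0,"ry":0,"rz":0,"claw":1},{"x":-0.12,"y":-0.5,"z":0,"rx":0,"ry":0,"rz":0,"claw":1},{"x":-0.12,"y":-0.5,"z":0,"rx":0,"ry":0,"rz":0,"claw":1}]'
python3 - <<'E'
from h import *
import pickle
w=capture("wrist");pickle.dump(w,open("w2.pkl","wb"))
im=cv2.resize(w["color"][:,:,::-1],(800,600),interpolation=cv2.INTER_CUBIC)
cv2.imwrite("pics/w2.png",im)
E
```

```text
time_s: 5.05
tcp_pos: [0.4289, 0.2143, 0.2723]
ee_rot: [[0.943, -0.334, -0.0], [-0.334, -0.943, -0.0], [-0.0, 0.0, -1.0]]
wrist_force: [0.0, 0.1, -0.7]
gripper_width: 0.999
gripper_force: 0.0
```

View pics/w2.png

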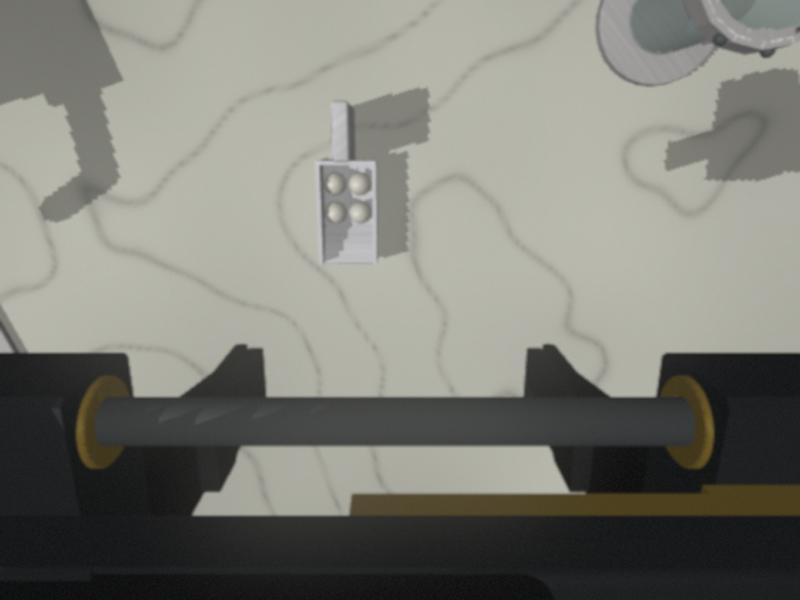

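The picture shows the scoop's fin top from (340,101) to (342,160) and the trough corners at (318,162), (377,162), (322,262), (378,262). The jar is at the upper right.

Run:
```python
from h import *
import pickle
from scipy.optimize import least_squares
w=pickle.load(open("w2.pkl","rb"))
k=.7
def model(q):
    x,y,t=q;c,s=np.cos(t),np.sin(t)
    L=np.array([[.07,0,.06],[.03,.0245,.025],[.03,-.0245,.025]]) 
    return L@np.array([[c,s,0],[-s,c,0],[0,0,1]])+[x,y,0]
f1,f2=ray(w,(339.5*k,101.5*k),.06),ray(w,(342*k,160*k),.06)
print("fin",f1,f2,np.degrees(np.arctan2(*(f1-f2)[1::-1])),np.linalg.norm(f1-f2))
T=[ray(w,(u*k,v*k),.025) for u,v in((318,161.5),(377,161.5))];L=[ray(w,(u*k,v*k),.02) for u,v in((322,263),(378,263))]
m=(T[0]+T[1])/2;l=(L[0]+L[1])/2;d=(m-l)[:2]
print("trough rear",m,"lip",l,np.degrees(np.arctan2(d[1],d[0])),np.linalg.norm(d),np.linalg.norm(T[0]-T[1]))
e=(T[0]-T[1]);print("rear wall perp yaw",np.degrees(np.arctan2(e[1],e[0]))-90)
d=d/np.linalg.norm(d)
print("origin est", f1[:2]-.07*d, l[:2]+.052*d, "fin grip",f1[:2]-.02*d)
```

```text
fin [0.54034093 0.21356447 0.06      ] [0.50420997 0.22571508 0.06      ] -18.587457250797897 0.03811933576243759
trough rear [0.50238549 0.22557489 0.025     ] lip [0.42764487 0.25250254 0.02      ] -19.813141890265992 0.07944342731740704 0.044670350469992175
rear wall perp yaw -19.600153717198367
origin est [0.47448472 0.23729123] [0.47656663 0.23487694] fin grip [0.52152487 0.22034355]
```

```bash
python3 -m pendant '[{"x":0.2,"y":0.012,"z":-0.2,"rx":0,"ry":0,"rz":0,"claw":1},{"x":0.37,"y":0.024,"z":-0.4,"rx":0,"ry":0,"rz":0,"claw":1},{"x":0.37,"y":0.024,"z":-0.6,"rx":0,"ry":0,"rz":0,"claw":1},{"x":0.37,"y":0.024,"z":-0.8,"rx":0,"ry":0,"rz":0,"claw":1},{"x":0.37,"y":0.024,"z":-0.985,"rx":0,"ry":0,"rz":0,"claw":1},{"x":0.37,"y":0.024,"z":-0.985,"rx":0,"ry":0,"rz":0,"claw":0.6},{"x":0.37,"y":0.024,"z":-0.985,"rx":0,"ry":0,"rz":0,"claw":0},{"x":0.37,"y":0.024,"z":-0.985,"rx":0,"ry":0,"rz":0,"claw":0}]'
```

```text
time_s: 6.1
tcp_pos: [0.5229, 0.2212, 0.0288]
ee_rot: [[0.943, -0.334, 0.004], [-0.334, -0.943, 0.003], [0.003, -0.004, -1.0]]
wrist_force: [0.8, 0.4, -0.0]
gripper_width: 0.743
gripper_force: 0.0
```

```bash
python3 -m pendant '[{"x":0,"y":0,"z":0,"rx":0,"ry":0,"rz":0,"claw":0},{"x":0,"y":0,"z":0,"rx":0,"ry":0,"rz":0,"claw":0},{"x":0,"y":0,"z":0,"rx":0,"ry":0,"rz":0,"claw":0},{"x":0,"y":0,"z":0,"rx":0,"ry":0,"rz":0,"claw":0},{"x":0,"y":0,"z":0,"rx":0,"ry":0,"rz":0,"claw":0},{"x":0,"y":0,"z":0,"rx":0,"ry":0,"rz":0,"claw":0},{"x":0,"y":0,"z":0,"rx":0,"ry":0,"rz":0,"claw":0},{"x":0,"y":0,"z":0,"rx":0,"ry":0,"rz":0,"claw":0}]'
```

```text
time_s: 7.1
tcp_pos: [0.5214, 0.2201, 0.0262]
ee_rot: [[0.942, -0.334, 0.0], [-0.334, -0.942, 0.0], [0.0, -0.0, -1.0]]
wrist_force: [0.6, -0.5, -1.2]
gripper_width: 0.137
gripper_force: 30.0
```

```bash
python3 -m pendant '[{"x":0,"y":0,"z":0.06,"rx":0,"ry":0,"rz":0,"claw":0},{"x":0,"y":0,"z":0.2,"rx":0,"ry":0,"rz":0,"claw":0},{"x":-0.02,"y":-0.05,"z":0.35,"rx":0,"ry":0,"rz":0,"claw":0},{"x":-0.05,"y":-0.13,"z":0.5,"rx":0,"ry":0,"rz":0,"claw":0},{"x":-0.08,"y":-0.22,"z":0.65,"rx":0,"ry":0,"rz":0,"claw":0},{"x":-0.11,"y":-0.31,"z":0.78,"rx":0,"ry":0,"rz":0,"claw":0},{"x":-0.14,"y":-0.39,"z":0.87,"rx":0,"ry":0,"rz":0,"claw":0},{"x":-0.15,"y":-0.43,"z":0.9,"rx":0,"ry":0,"rz":0,"claw":0}]'
python3 - <<'E'
from h import *
import pickle
w=capture("wrist");pickle.dump(w,open("w3.pkl","wb"))
print(sense()["tcp_pos"])
im=cv2.resize(w["color"][:,:,::-1],(800,600),interpolation=cv2.INTER_CUBIC)
cv2.imwrite("pics/w3.png",im)
E
```

```text
time_s: 8.1
tcp_pos: [0.4837, 0.1119, 0.2535]
ee_rot: [[0.942, -0.335, 0.003], [-0.335, -0.942, 0.002], [0.002, -0.003, -1.0]]
wrist_force: [-0.0, -0.9, -2.2]
gripper_width: 0.134
gripper_force: 30.0
[0.48354969 0.111256   0.25346907]
```

View pics/w3.png

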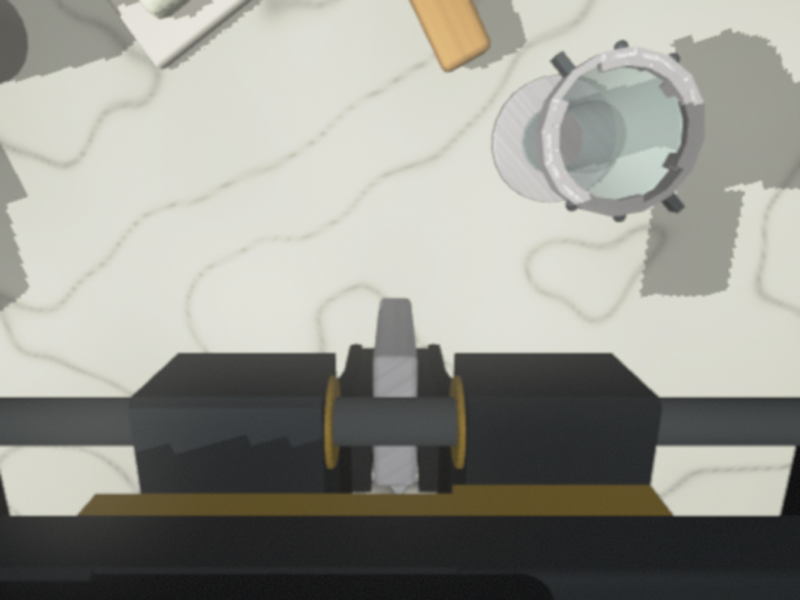

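The picture shows the collar with bars at (563,64) and (673,202), studs at (621,45), (619,216), (571,206), and an outer ring spanning 543–703 × 45–217.

Run:
```python
from h import *
import pickle
w=pickle.load(open("w3.pkl","rb"));k=.7
for z in(.122,.128):
  P={n:ray(w,(u*k,v*k),z)[:2] for n,(u,v) in dict(b1=(562,63),b2=(675,204),s1=(621,45),s2=(619,216),s3=(571,206)).items()}
  c=(P["b1"]+P["b2"])/2;c2=(P["s1"]+P["s2"])/2
  print(z,"c",c,c2)
  for n,p in P.items():
    d=p-c;print(n,np.degrees(np.arctan2(d[1],d[0])).round(1),np.hypot(*d).round(4))
print("ring centre z.132",ray(w,(623*k,130*k),.132))
g=cv2.cvtColor(w["color"],cv2.COLOR_RGB2GRAY)
# project circles to check
t=np.linspace(0,2*np.pi,73)
for c in((.519,-.027),):
  q=px(w,np.c_[c[0]+.0415*np.cos(t),c[1]+.0415*np.sin(t),0*t+.132])/k
  print("outer pred",q.min(0),q.max(0))
```

```text
0.122 c [ 0.51960559 -0.02932195] [ 0.52061648 -0.02932675]
b1 23.8 0.0498
b2 -156.2 0.0498
s1 -13.6 0.0449
s2 165.8 0.0429
s3 128.5 0.0438
0.128 c [ 0.52026811 -0.02695186] [ 0.52125833 -0.02695656]
b1 23.8 0.0488
b2 -156.2 0.0488
s1 -13.6 0.044
s2 165.8 0.0421
s3 128.5 0.0429
ring centre z.132 [ 0.52308909 -0.02730501  0.132     ]
outer pred [543.80807856  50.89859266] [705.46490058 218.37195688]
```

```bash
python3 -m pendant '[{"x":0.03,"y":-0.04,"z":0,"rx":0,"ry":0,"rz":0,"claw":0},{"x":0.11,"y":-0.14,"z":0,"rx":0,"ry":0,"rz":0,"claw":0},{"x":0.21,"y":-0.27,"z":0,"rx":0,"ry":0,"rz":0,"claw":0},{"x":0.32,"y":-0.41,"z":0,"rx":0,"ry":0,"rz":0,"claw":0},{"x":0.43,"y":-0.55,"z":0,"rx":0,"ry":0,"rz":0,"claw":0},{"x":0.52,"y":-0.66,"z":-0.09,"rx":-0.009,"ry":-0.025,"rz":0,"claw":0},{"x":0.557,"y":-0.706,"z":-0.18,"rx":-0.018,"ry":-0.05,"rz":0,"claw":0},{"x":0.557,"y":-0.706,"z":-0.26,"rx":-0.028,"ry":-0.078,"rz":0,"claw":0}]'
python3 - <<'E'
import numpy as np
X=np.array([.942,-.334])
def T(t,lz):
    t=np.radians(t);x=.102*np.cos(t)-.0112*np.sin(t);z=.102*np.sin(t)+.0112*np.cos(t)
    return np.r_[X*x,z+lz]
for t0,ts,lz in((15,(18,21,24,27,30,32,34,36),np.linspace(.150,.147,8)),(36,(38,41,44,47,50,53,56,58),np.linspace(.147,.145,8))):
    b=T(t0,.150 if t0==15 else .147)
    for t,l in zip(ts,lz):
        d=(T(t,l)-b)/.25;r=-(t-t0)/180*np.array([.334,.942]);print(t,d.round(3),r.round(3))
from station import *
s=sense();print(s["tcp_pos"],s["ee_rot"].round(3).tolist(),s["joints"])
E
```

```text
time_s: 9.15
tcp_pos: [0.6238, -0.0651, 0.1831]
ee_rot: [[0.911, -0.336, 0.241], [-0.324, -0.942, -0.089], [0.257, 0.002, -0.966]]
wrist_force: [-0.4, -0.4, -1.8]
gripper_width: 0.137
gripper_force: 30.0
18 [-0.008  0.003  0.02 ] [-0.006 -0.016]
21 [-0.017  0.006  0.037] [-0.011 -0.031]
24 [-0.026  0.009  0.055] [-0.017 -0.047]
27 [-0.037  0.013  0.071] [-0.022 -0.063]
30 [-0.049  0.017  0.087] [-0.028 -0.078]
32 [-0.057  0.02   0.097] [-0.032 -0.089]
34 [-0.065  0.023  0.106] [-0.035 -0.099]
36 [-0.074  0.026  0.115] [-0.039 -0.11 ]
38 [-0.009  0.003  0.01 ] [-0.004 -0.01 ]
41 [-0.024  0.008  0.024] [-0.009 -0.026]
44 [-0.039  0.014  0.037] [-0.015 -0.042]
47 [-0.055  0.019  0.049] [-0.02  -0.058]
50 [-0.071  0.025  0.061] [-0.026 -0.073]
53 [-0.089  0.031  0.071] [-0.032 -0.089]
56 [-0.106  0.038  0.08 ] [-0.037 -0.105]
58 [-0.118  0.042  0.086] [-0.041 -0.115]
[ 0.62384945 -0.06512641  0.1831117 ] [[0.911, -0.336, 0.241], [-0.324, -0.942, -0.089], [0.257, 0.002, -0.966]] [ 12.52307382  17.26507583 -18.67150341  11.9478448  -42.06979168
  49.82876635]
```

Run:
```python
from h import *
a=capture("scene");b=capture("side")
X=np.array([.942,-.334,0])
s=sense();R=s["ee_rot"];lip=s["tcp_pos"]+R@np.array([-.102,0,.0112]);print("lip",lip)
ims=[]
for p in(a,b):
    c=px(p,[.53,-.03,.15])[0].astype(int);im=crop(p,c,45,400/90)
    q=(px(p,lip)[0]-(c-45))*400/90;cv2.circle(im,tuple(int(v) for v in q),4,(0,0,255),1);ims.append(im)
cv2.imwrite("pics/p.png",np.hstack(ims))
```

```text
lip [ 0.52669985 -0.03290457  0.14383617]
```

View pics/p.png

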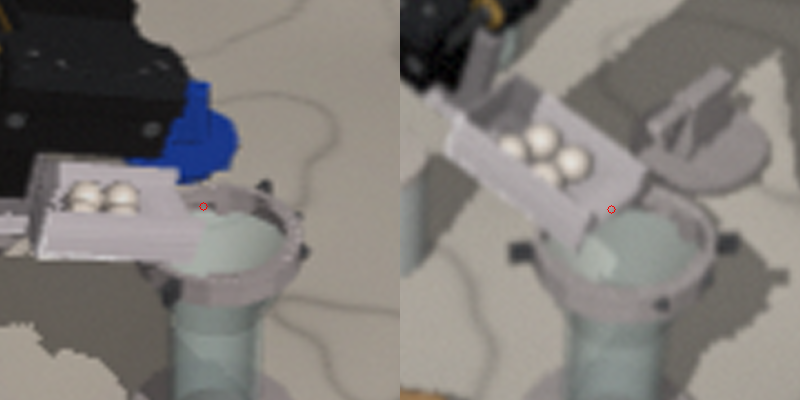

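The pictures show the lip over the mouth (scene (190,215), side (605,215)) with four balls still in the scoop. Now pouring.

```bash
python3 -m pendant '[{"x":-0.008,"y":0.005,"z":0.02,"rx":-0.006,"ry":-0.016,"rz":0,"claw":0},{"x":-0.012,"y":0.01,"z":0.037,"rx":-0.011,"ry":-0.031,"rz":0,"claw":0},{"x":-0.018,"y":0.015,"z":0.055,"rx":-0.017,"ry":-0.047,"rz":0,"claw":0},{"x":-0.027,"y":0.021,"z":0.071,"rx":-0.022,"ry":-0.063,"rz":0,"claw":0},{"x":-0.039,"y":0.025,"z":0.087,"rx":-0.028,"ry":-0.078,"rz":0,"claw":0},{"x":-0.047,"y":0.028,"z":0.097,"rx":-0.032,"ry":-0.089,"rz":0,"claw":0},{"x":-0.055,"y":0.031,"z":0.106,"rx":-0.035,"ry":-0.099,"rz":0,"claw":0},{"x":-0.064,"y":0.034,"z":0.115,"rx":-0.039,"ry":-0.11,"rz":0,"claw":0}]'
python3 -m pendant '[{"x":-0.009,"y":0.003,"z":0.01,"rx":-0.004,"ry":-0.01,"rz":0,"claw":0},{"x":-0.024,"y":0.008,"z":0.024,"rx":-0.009,"ry":-0.026,"rz":0,"claw":0},{"x":-0.039,"y":0.014,"z":0.037,"rx":-0.015,"ry":-0.042,"rz":0,"claw":0},{"x":-0.055,"y":0.019,"z":0.049,"rx":-0.02,"ry":-0.058,"rz":0,"claw":0},{"x":-0.071,"y":0.025,"z":0.061,"rx":-0.026,"ry":-0.073,"rz":0,"claw":0},{"x":-0.089,"y":0.031,"z":0.071,"rx":-0.032,"ry":-0.089,"rz":0,"claw":0},{"x":-0.106,"y":0.038,"z":0.08,"rx":-0.037,"ry":-0.105,"rz":0,"claw":0},{"x":-0.118,"y":0.042,"z":0.086,"rx":-0.041,"ry":-0.115,"rz":0,"claw":0}]'
python3 - <<'E'
from h import *
a=capture("scene");b=capture("side")
ims=[]
for p in(a,b):
    c=px(p,[.53,-.03,.12])[0].astype(int);ims.append(crop(p,c,55,400/110))
    print([(np.round(d["centre"]).tolist(),round(d["conf"],2)) for d in search_frame(p,"ball0_center")])
cv2.imwrite("pics/q.png",np.hstack(ims))
E
```

```text
time_s: 10.25
tcp_pos: [0.6105, -0.0565, 0.2175]
ee_rot: [[0.762, -0.335, 0.554], [-0.269, -0.942, -0.2], [0.589, 0.003, -0.808]]
wrist_force: [0.3, -0.3, -0.3]
gripper_width: 0.137
gripper_force: 30.0
time_s: 11.25
tcp_pos: [0.5656, -0.0504, 0.331]
ee_rot: [[0.603, -0.326, 0.728], [-0.212, -0.945, -0.248], [0.769, -0.005, -0.64]]
wrist_force: [0.3, -1.3, -2.4]
gripper_width: 0.134
gripper_force: 30.0
[([295.0, 201.0], 0.68), ([277.0, 114.0], 0.17)]
[]
```

View pics/q.png

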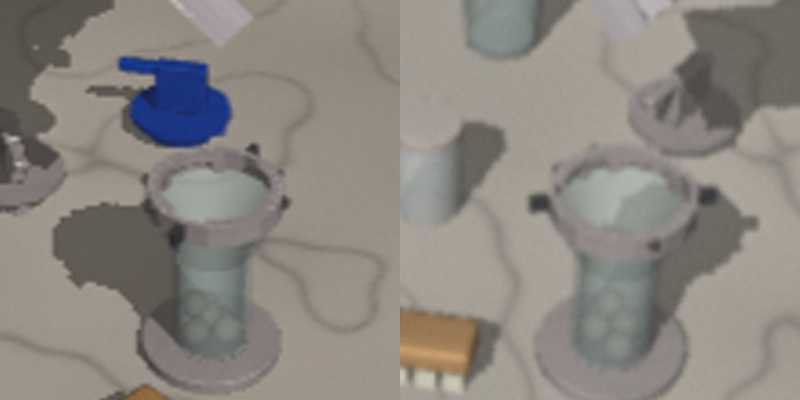

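The pictures show the balls in the tube (scene (190–228,300–330), side (597–630,300–345)). The arm hit a reach limit and rose at the end of the tilt, so I'm checking the state.

```bash
python3 - <<'E'
from h import *
s=sense();print(s["time_s"],s["joints"].round(2),s["tcp_pos"],s["joint_velocities"].round(1))
E
python3 -m pendant '[{"x":0,"y":0,"z":0,"rx":0.02,"ry":0.056,"rz":0,"claw":0},{"x":0,"y":0,"z":0,"rx":0.037,"ry":0.105,"rz":0,"claw":0},{"x":0,"y":0,"z":0,"rx":0.056,"ry":0.157,"rz":0,"claw":0},{"x":0,"y":0,"z":0,"rx":0.074,"ry":0.209,"rz":0,"claw":0},{"x":0,"y":0,"z":0,"rx":0.093,"ry":0.262,"rz":0,"claw":0},{"x":0,"y":0,"z":0,"rx":0.093,"ry":0.262,"rz":0,"claw":0},{"x":0,"y":0,"z":0,"rx":0.093,"ry":0.262,"rz":0,"claw":0},{"x":0,"y":0,"z":0,"rx":0.093,"ry":0.262,"rz":0,"claw":0}]'
```

```text
11.45 [ -8.2   -6.45 -51.07 117.58  -9.19 -35.14] [ 0.56610967 -0.05068878  0.33011826] [ 0.   1.3 -0.2 -0.  -0.  -0.1]
time_s: 12.45
tcp_pos: [0.5667, -0.0488, 0.33]
ee_rot: [[0.939, -0.336, 0.071], [-0.336, -0.942, -0.017], [0.072, -0.008, -0.997]]
wrist_force: [-0.1, -1.7, -1.6]
gripper_width: 0.132
gripper_force: 30.0
```

```bash
python3 -m pendant '[{"x":-0.02,"y":0.15,"z":0,"rx":0,"ry":0,"rz":0,"claw":0},{"x":-0.05,"y":0.35,"z":0,"rx":0,"ry":0,"rz":0,"claw":0},{"x":-0.09,"y":0.55,"z":-0.1,"rx":0,"ry":0,"rz":0,"claw":0},{"x":-0.13,"y":0.75,"z":-0.3,"rx":0,"ry":0,"rz":0,"claw":0},{"x":-0.16,"y":0.9,"z":-0.5,"rx":0,"ry":0,"rz":0,"claw":0},{"x":-0.18,"y":1,"z":-0.7,"rx":0,"ry":0,"rz":0,"claw":0},{"x":-0.18,"y":1,"z":-0.8,"rx":0,"ry":0,"rz":0,"claw":0},{"x":-0.18,"y":1,"z":-0.8,"rx":0,"ry":0,"rz":0,"claw":0}]'
python3 - <<'E'
from h import *
a=capture("scene");b=capture("side")
s=sense();print(s["joints"].round(2),s["tcp_pos"],s["ee_rot"].round(4).tolist())
for n,p in((0,a),(1,b)):
    print(n,[(np.round(d["centre"]).tolist(),round(d["conf"],2)) for d in search_frame(p,"ball0_center")])
    c=px(p,s["tcp_pos"])[0].astype(int);cv2.imwrite(f"pics/r{n}.png",crop(p,c,50,4))
E
```

```text
time_s: 13.45
tcp_pos: [0.5197, 0.1986, 0.1264]
ee_rot: [[0.938, -0.339, 0.069], [-0.338, -0.941, -0.027], [0.074, 0.002, -0.997]]
wrist_force: [-0.0, 0.4, -0.5]
gripper_width: 0.137
gripper_force: 30.0
[ 39.62  18.89 -20.96   5.09 -47.7   27.19] [0.52217701 0.19957527 0.13020419] [[0.9376, -0.3393, 0.0763], [-0.3386, -0.9407, -0.022], [0.0792, -0.0052, -0.9968]]
0 [([294.0, 201.0], 0.21)]
1 []
```

```bash
python3 -m pendant '[{"x":0,"y":0.04,"z":-0.1,"rx":0.004,"ry":0.012,"rz":0,"claw":0},{"x":0,"y":0.08,"z":-0.22,"rx":0.0085,"ry":0.0236,"rz":0,"claw":0},{"x":0,"y":0.08,"z":-0.32,"rx":0.0085,"ry":0.0236,"rz":0,"claw":0},{"x":0,"y":0.08,"z":-0.37,"rx":0.0085,"ry":0.0236,"rz":0,"claw":0},{"x":0,"y":0.08,"z":-0.395,"rx":0.0085,"ry":0.0236,"rz":0,"claw":0},{"x":0,"y":0.08,"z":-0.405,"rx":0.0085,"ry":0.0236,"rz":0,"claw":0},{"x":0,"y":0.08,"z":-0.412,"rx":0.0085,"ry":0.0236,"rz":0,"claw":0},{"x":0,"y":0.08,"z":-0.412,"rx":0.0085,"ry":0.0236,"rz":0,"claw":0}]'
```

```text
time_s: 14.65
tcp_pos: [0.5216, 0.2195, 0.0272]
ee_rot: [[0.941, -0.339, 0.002], [-0.339, -0.941, 0.005], [0.0, -0.006, -1.0]]
wrist_force: [0.7, 0.4, -1.4]
gripper_width: 0.135
gripper_force: 30.0
```

```bash
python3 -m pendant '[{"x":0,"y":0,"z":-0.003,"rx":0,"ry":0,"rz":0,"claw":0},{"x":0,"y":0,"z":-0.006,"rx":0,"ry":0,"rz":0,"claw":0},{"x":0,"y":0,"z":-0.006,"rx":0,"ry":0,"rz":0,"claw":0},{"x":0,"y":0,"z":-0.006,"rx":0,"ry":0,"rz":0,"claw":0.3},{"x":0,"y":0,"z":-0.006,"rx":0,"ry":0,"rz":0,"claw":0.6},{"x":0,"y":0,"z":-0.006,"rx":0,"ry":0,"rz":0,"claw":0.8},{"x":0,"y":0,"z":-0.006,"rx":0,"ry":0,"rz":0,"claw":0.8},{"x":0,"y":0,"z":0.02,"rx":0,"ry":0,"rz":0,"claw":1}]'
```

```text
time_s: 15.65
tcp_pos: [0.521, 0.219, 0.0314]
ee_rot: [[0.941, -0.34, 0.0], [-0.34, -0.94, 0.004], [-0.001, -0.004, -1.0]]
wrist_force: [-0.7, 0.4, 0.1]
gripper_width: 0.622
gripper_force: 0.0
```

```bash
python3 -m pendant '[{"x":0,"y":0,"z":0.24,"rx":0,"ry":0,"rz":0,"claw":1},{"x":0,"y":0,"z":0.46,"rx":0,"ry":0,"rz":0,"claw":1},{"x":-0.05,"y":-0.15,"z":0.66,"rx":0,"ry":0,"rz":0,"claw":1},{"x":-0.1,"y":-0.3,"z":0.8,"rx":0,"ry":0,"rz":0,"claw":1},{"x":-0.15,"y":-0.5,"z":0.84,"rx":0,"ry":0,"rz":0,"claw":1},{"x":-0.2,"y":-0.7,"z":0.84,"rx":0,"ry":0,"rz":0,"claw":1},{"x":-0.25,"y":-0.9,"z":0.84,"rx":0,"ry":0,"rz":0,"claw":1},{"x":-0.25,"y":-1,"z":0.84,"rx":0,"ry":0,"rz":0,"claw":1}]'
python3 -m pendant '[{"x":0,"y":-0.2,"z":0,"rx":0,"ry":0,"rz":0,"claw":1},{"x":0,"y":-0.4,"z":-0.02,"rx":0,"ry":0,"rz":0,"claw":1},{"x":0,"y":-0.6,"z":-0.05,"rx":0,"ry":0,"rz":0,"claw":1},{"x":0,"y":-0.76,"z":-0.08,"rx":0,"ry":0,"rz":0,"claw":1},{"x":0,"y":-0.76,"z":-0.08,"rx":0,"ry":0,"rz":0,"claw":1},{"x":0,"y":-0.76,"z":-0.08,"rx":0,"ry":0,"rz":0,"claw":1},{"x":0,"y":-0.76,"z":-0.08,"rx":0,"ry":0,"rz":0,"claw":1},{"x":0,"y":-0.76,"z":-0.08,"rx":0,"ry":0,"rz":0,"claw":1}]'
python3 - <<'E'
from h import *
import pickle
w=capture("wrist");a=capture("scene");b=capture("side");pickle.dump((w,a,b),open("w4.pkl","wb"))
print(sense()["tcp_pos"])
c=px(w,[.533,-.248,.03])[0];print(c)
L=crop(w,c,50,6)
S=np.vstack([np.hstack([crop(a,(385,275),25,2),]),]) 
small=[cv2.resize(crop(p,px(p,X)[0],h,100/h),(200,200)) for p,X,h in((a,[.477,.237,.02],30),(b,[.477,.237,.02],30),(b,[.52,-.0275,.04],25))]
cv2.imwrite("pics/l.png",np.hstack([L,np.vstack(small)]))
E
```

```text
time_s: 16.65
tcp_pos: [0.4576, -0.0327, 0.2425]
ee_rot: [[0.94, -0.341, 0.003], [-0.341, -0.94, 0.005], [0.001, -0.006, -1.0]]
wrist_force: [0.6, 0.4, 0.1]
gripper_width: 1.003
gripper_force: 0.0
time_s: 17.65
tcp_pos: [0.4591, -0.2199, 0.2222]
ee_rot: [[0.941, -0.338, 0.002], [-0.338, -0.941, 0.005], [0.001, -0.005, -1.0]]
wrist_force: [-0.7, -0.1, 0.3]
gripper_width: 1.0
gripper_force: 0.0
[ 0.45899025 -0.22021781  0.22192859]
[278.40903645  99.22599565]
```

View pics/l.png

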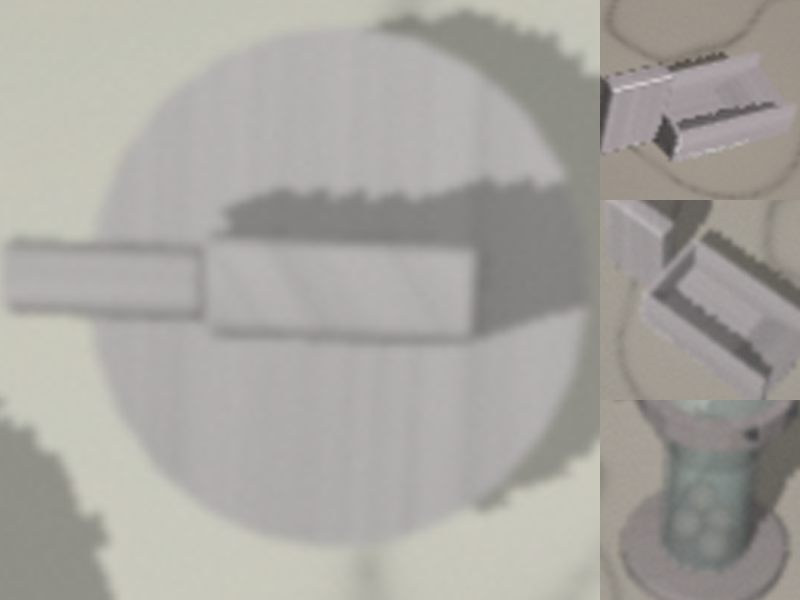

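The picture shows the scoop upright and empty, with the balls in the tube. The lid cap centre is at (340,286), and the bar top spans (205..473, 238..340) with the spout to the left.

Run:
```python
from h import *
import pickle
w,a,b=pickle.load(open("w4.pkl","rb"))
f=lambda u,v,z:ray(w,(228+u/6,49+v/6),z)
t=np.linspace(0,2*np.pi,180)
from scipy.optimize import least_squares
def bb(c):
    q=px(w,np.c_[c[0]+.04*np.cos(t),c[1]+.04*np.sin(t),0*t+.018]);q=(q-[228,49])*6
    return np.r_[q.min(0),q.max(0)]-[95,25,585,547]
r=least_squares(bb,[.53,-.25]);print("cap centre",r.x,r.fun)
C=[f(*p,.058) for p in((206,239),(473,249),(473,341),(206,336))]
print("bar top centre",np.mean(C,0))
d=(C[0]+C[3]-C[1]-C[2])/2;print("len",np.linalg.norm(d),"yaw",np.degrees(np.arctan2(d[1],d[0])))
for z in(.053,.058):
  s=f(8,278,z)-np.mean(C,0);print("spout yaw",np.degrees(np.arctan2(s[1],s[0])),np.hypot(*s[:2]))
s=sense();print(np.degrees(np.arctan2(s["ee_rot"][1,0],s["ee_rot"][0,0])),s["tcp_pos"],s["joints"].round(1))
```

```text
cap centre [ 0.53221582 -0.25405776] [-5.81067856 -0.33836959  5.79718732  0.73710997]
bar top centre [ 0.53203465 -0.25323058  0.058     ]
len 0.0379544063754781 yaw 68.60566526629796
spout yaw 67.7754588546996 0.04775625034933445
spout yaw 67.90575524111696 0.04711302510163179
-19.795345029116653 [ 0.45899025 -0.22021781  0.22192859] [ -7.5  10.8 -15.5  -0.3 -63.7  77.9]
```

```bash
python3 -m pendant '[{"x":0.04,"y":-0.02,"z":-0.05,"rx":0,"ry":0,"rz":-0.055,"claw":0.6},{"x":0.08,"y":-0.04,"z":-0.1,"rx":0,"ry":0,"rz":-0.11,"claw":0.6},{"x":0.13,"y":-0.06,"z":-0.15,"rx":0,"ry":0,"rz":-0.165,"claw":0.6},{"x":0.18,"y":-0.08,"z":-0.2,"rx":0,"ry":0,"rz":-0.22,"claw":0.6},{"x":0.22,"y":-0.1,"z":-0.25,"rx":0,"ry":0,"rz":-0.275,"claw":0.6},{"x":0.26,"y":-0.12,"z":-0.3,"rx":0,"ry":0,"rz":-0.33,"claw":0.6},{"x":0.29,"y":-0.133,"z":-0.35,"rx":0,"ry":0,"rz":-0.385,"claw":0.6},{"x":0.292,"y":-0.133,"z":-0.4,"rx":0,"ry":0,"rz":-0.44,"claw":0.6}]'
python3 - <<'E'
from h import *
import pickle
w,a,b=pickle.load(open("w4.pkl","rb"))
print(ray(a,(285,161),.015),ray(b,(388,196),.015))
s=sense();print(np.degrees(np.arctan2(s["ee_rot"][1,0],s["ee_rot"][0,0])),s["tcp_pos"])
E
```

```text
time_s: 18.8
tcp_pos: [0.5325, -0.254, 0.1211]
ee_rot: [[-0.163, -0.987, 0.005], [-0.987, 0.163, -0.001], [0.0, -0.005, -1.0]]
wrist_force: [0.0, 0.5, -0.5]
gripper_width: 0.597
gripper_force: 0.0
[ 0.38805496 -0.2340934   0.015     ] [ 0.37582474 -0.24111312  0.015     ]
-99.36392966638614 [ 0.53247347 -0.25397501  0.12111872]
```

```bash
python3 -m pendant '[{"x":0,"y":0,"z":-0.05,"rx":0,"ry":0,"rz":-0.04,"claw":0.6},{"x":0,"y":0,"z":-0.15,"rx":0,"ry":0,"rz":-0.069,"claw":0.6},{"x":0,"y":0,"z":-0.27,"rx":0,"ry":0,"rz":-0.069,"claw":0.6},{"x":0,"y":0,"z":-0.36,"rx":0,"ry":0,"rz":-0.069,"claw":0.6},{"x":0,"y":0,"z":-0.39,"rx":0,"ry":0,"rz":-0.069,"claw":0.6},{"x":0,"y":0,"z":-0.39,"rx":0,"ry":0,"rz":-0.069,"claw":0.4},{"x":0,"y":0,"z":-0.39,"rx":0,"ry":0,"rz":-0.069,"claw":0.2},{"x":0,"y":0,"z":-0.39,"rx":0,"ry":0,"rz":-0.069,"claw":0}]'
python3 -m pendant '[{"x":0,"y":0,"z":0,"rx":0,"ry":0,"rz":0,"claw":0},{"x":0,"y":0,"z":0,"rx":0,"ry":0,"rz":0,"claw":0},{"x":0,"y":0,"z":0,"rx":0,"ry":0,"rz":0,"claw":0},{"x":0,"y":0,"z":0,"rx":0,"ry":0,"rz":0,"claw":0},{"x":0,"y":0,"z":0,"rx":0,"ry":0,"rz":0,"claw":0},{"x":0,"y":0,"z":0,"rx":0,"ry":0,"rz":0,"claw":0},{"x":0,"y":0,"z":0.01,"rx":0,"ry":0,"rz":0,"claw":0},{"x":0,"y":0,"z":0.02,"rx":0,"ry":0,"rz":0,"claw":0}]'
python3 -c "
from station import *;import numpy as np
s=sense();print(s['tcp_pos'],np.degrees(np.arctan2(s['ee_rot'][1,0],s['ee_rot'][0,0])),s['joints'].round(1))"
```

```text
time_s: 19.8
tcp_pos: [0.5325, -0.2541, 0.0252]
ee_rot: [[-0.366, -0.931, 0.007], [-0.931, 0.366, -0.002], [-0.0, -0.007, -1.0]]
wrist_force: [0.6, -0.5, -0.6]
gripper_width: 0.342
gripper_force: 0.0
time_s: 20.8
tcp_pos: [0.5315, -0.2539, 0.0287]
ee_rot: [[-0.366, -0.931, 0.004], [-0.931, 0.366, -0.001], [-0.0, -0.004, -1.0]]
wrist_force: [-0.5, -0.2, -1.2]
gripper_width: 0.161
gripper_force: 30.0
[ 0.5315357  -0.25392794  0.02872169] -111.48580828085814 [ -9.8  30.2 -17.9   0.1 -41.7 -11.8]
```

```bash
python3 -m pendant '[{"x":0,"y":0,"z":0.15,"rx":0,"ry":0,"rz":0,"claw":0},{"x":0,"y":0.05,"z":0.35,"rx":0,"ry":0,"rz":-0.04,"claw":0},{"x":-0.01,"y":0.18,"z":0.55,"rx":0,"ry":0,"rz":-0.08,"claw":0},{"x":-0.02,"y":0.36,"z":0.66,"rx":0,"ry":0,"rz":-0.12,"claw":0},{"x":-0.03,"y":0.54,"z":0.66,"rx":0,"ry":0,"rz":-0.16,"claw":0},{"x":-0.04,"y":0.72,"z":0.66,"rx":0,"ry":0,"rz":-0.2,"claw":0},{"x":-0.048,"y":0.86,"z":0.65,"rx":0,"ry":0,"rz":-0.23,"claw":0},{"x":-0.048,"y":0.907,"z":0.622,"rx":0,"ry":0,"rz":-0.248,"claw":0}]'
python3 - <<'E'
from h import *
import pickle
a=capture("scene");b=capture("side");w=capture("wrist")
s=sense();print(s['tcp_pos'],np.degrees(np.arctan2(s['ee_rot'][1,0],s['ee_rot'][0,0])),s['joints'].round(1),s["wrist_force"],s["ee_rot"].round(4).tolist())
pickle.dump((a,b,w),open("w5.pkl","wb"))
t=np.linspace(0,2*np.pi,100)
ims=[]
for p in(a,b):
    c=px(p,[.52,-.027,.145])[0].astype(int);h=28;k=400/56;im=crop(p,c,h,k)
    for z,r in((.132,.0415),(.132,.033)):
        q=((px(p,np.c_[.520+r*np.cos(t),-.027+r*np.sin(t),0*t+z])-(c-h)+.5)*k-.5)
        for u in q[::3]: cv2.circle(im,tuple(int(v) for v in u),1,(0,0,255),-1)
    T=s["tcp_pos"];z0=T[2]-.0245
    for z,r in((z0,.031),(z0+.018,.04)):
        q=((px(p,np.c_[T[0]+r*np.cos(t),T[1]+r*np.sin(t),0*t+z])-(c-h)+.5)*k-.5)
        for u in q[::3]: cv2.circle(im,tuple(int(v) for v in u),1,(0,255,0),-1)
    ims.append(im)
cv2.imwrite("pics/m.png",np.hstack(ims))
E
```

```text
time_s: 21.8
tcp_pos: [0.5198, -0.0253, 0.1848]
ee_rot: [[-0.914, -0.405, 0.003], [-0.405, 0.914, -0.004], [-0.001, -0.005, -1.0]]
wrist_force: [-0.1, -0.7, -1.2]
gripper_width: 0.158
gripper_force: 30.0
[ 0.51947378 -0.02685503  0.18424568] -155.99055777984017 [ 15.1  13.7 -17.6   0.3 -58.7 -81.3] [ 0.43636066  0.06992827 -1.41887583] [[-0.9135, -0.4069, 0.0009], [-0.4069, 0.9135, -0.0047], [0.0011, -0.0047, -1.0]]
```

View pics/m.png

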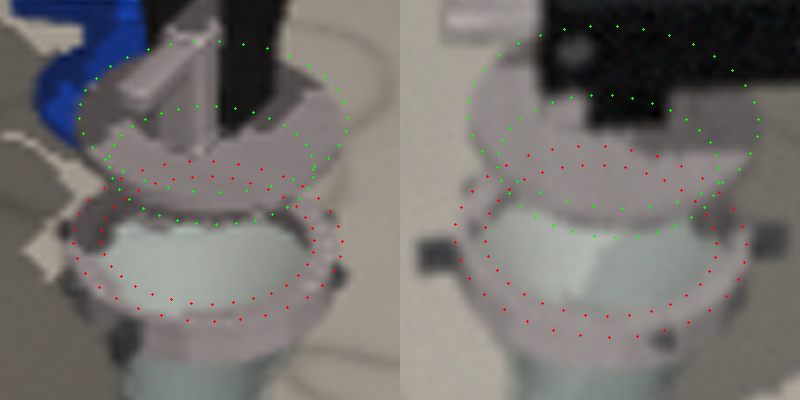

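The pictures show the lid held right above the collar (scene: lid (213,130), collar (205,240)), and the projected outlines match to about 1 mm. Lowering.

```bash
python3 -m pendant '[{"x":0,"y":0,"z":-0.05,"rx":0,"ry":0,"rz":0,"claw":0},{"x":0,"y":0,"z":-0.1,"rx":0,"ry":0,"rz":0,"claw":0},{"x":0,"y":0,"z":-0.12,"rx":0,"ry":0,"rz":0,"claw":0},{"x":0,"y":0,"z":-0.13,"rx":0,"ry":0,"rz":0,"claw":0},{"x":0,"y":0,"z":-0.135,"rx":0,"ry":0,"rz":0,"claw":0},{"x":0,"y":0,"z":-0.14,"rx":0,"ry":0,"rz":0,"claw":0},{"x":0,"y":0,"z":-0.14,"rx":0,"ry":0,"rz":0,"claw":0},{"x":0,"y":0,"z":-0.14,"rx":0,"ry":0,"rz":0,"claw":0}]'
python3 -c "
from station import *;import numpy as np
s=sense();print(s['tcp_pos'],s['wrist_force'],s['moment'])"
```

```text
time_s: 22.95
tcp_pos: [0.5199, -0.0272, 0.1499]
ee_rot: [[-0.914, -0.405, 0.002], [-0.405, 0.914, -0.004], [-0.0, -0.005, -1.0]]
wrist_force: [1.2, 0.6, -0.8]
gripper_width: 0.162
gripper_force: 30.0
[ 0.51994952 -0.02718785  0.14991078] [ 1.15721782  0.61952864 -0.81197835] [ 0.11150144 -0.13715354 -0.01087668]
```

```bash
python3 -m pendant '[{"x":0,"y":0,"z":-0.01,"rx":0,"ry":0,"rz":0,"claw":0},{"x":0,"y":0,"z":-0.016,"rx":0,"ry":0,"rz":0,"claw":0},{"x":0,"y":0,"z":-0.022,"rx":0,"ry":0,"rz":0,"claw":0},{"x":0,"y":0,"z":-0.026,"rx":0,"ry":0,"rz":0,"claw":0},{"x":0,"y":0,"z":-0.03,"rx":0,"ry":0,"rz":0,"claw":0},{"x":0,"y":0,"z":-0.034,"rx":0,"ry":0,"rz":0,"claw":0},{"x":0,"y":0,"z":-0.034,"rx":0,"ry":0,"rz":0,"claw":0},{"x":0,"y":0,"z":-0.034,"rx":0,"ry":0,"rz":0,"claw":0}]'
python3 -c "
from station import *;import numpy as np
s=sense();print(s['tcp_pos'],s['wrist_force'],s['moment'])"
```

```text
time_s: 23.95
tcp_pos: [0.5199, -0.0273, 0.1436]
ee_rot: [[-0.914, -0.406, 0.003], [-0.406, 0.914, -0.005], [-0.001, -0.006, -1.0]]
wrist_force: [-6.0, 1.4, 12.4]
gripper_width: 0.157
gripper_force: 30.0
[ 0.51986914 -0.02729519  0.14356874] [-6.03032828  1.38169421 12.38430918] [ 0.68746294  1.53604173 -0.03349781]
```

```bash
python3 -m pendant '[{"x":0,"y":0,"z":0.002,"rx":0,"ry":0,"rz":-0.02,"claw":0},{"x":0,"y":0,"z":0.002,"rx":0,"ry":0,"rz":-0.05,"claw":0},{"x":0,"y":0,"z":0.002,"rx":0,"ry":0,"rz":-0.08,"claw":0},{"x":0,"y":0,"z":0.002,"rx":0,"ry":0,"rz":-0.11,"claw":0},{"x":0,"y":0,"z":0.002,"rx":0,"ry":0,"rz":-0.14,"claw":0},{"x":0,"y":0,"z":0.002,"rx":0,"ry":0,"rz":-0.17,"claw":0},{"x":0,"y":0,"z":0.002,"rx":0,"ry":0,"rz":-0.195,"claw":0},{"x":0,"y":0,"z":0.002,"rx":0,"ry":0,"rz":-0.208,"claw":0}]'
python3 -m pendant '[{"x":0,"y":0,"z":0,"rx":0,"ry":0,"rz":0,"claw":0},{"x":0,"y":0,"z":0,"rx":0,"ry":0,"rz":0,"claw":0},{"x":0,"y":0,"z":0,"rx":0,"ry":0,"rz":0,"claw":0},{"x":0,"y":0,"z":0,"rx":0,"ry":0,"rz":0,"claw":0},{"x":0,"y":0,"z":0,"rx":0,"ry":0,"rz":0,"claw":0},{"x":0,"y":0,"z":0,"rx":0,"ry":0,"rz":0,"claw":0},{"x":0,"y":0,"z":0,"rx":0,"ry":0,"rz":0,"claw":0},{"x":0,"y":0,"z":0,"rx":0,"ry":0,"rz":0,"claw":0}]'
python3 - <<'E'
from h import *
s=sense();R=s["ee_rot"];print(s['tcp_pos'],np.degrees(np.arctan2(R[1,0],R[0,0])),s['wrist_force'],s['moment'],s["time_s"])
# numeric check of lid bar/spout: spout tip predicted pixels vs region extents
a=capture("scene");b=capture("side")
y=np.arctan2(R[1,0],R[0,0])+np.pi
for p in(a,b):
    for ang in(y-.1,y,y+.1):
        print(px(p,[.52+.049*np.cos(ang),-.027+.049*np.sin(ang),.119+.053])[0].round(1),end=" ")
    for l in("pump_lid","scoop"):
        for d in regions_of(p,l)[:2]:
            v,u=np.nonzero(d["region"]);print(l,round(d["conf"],2),u.min(),u.max(),v.min(),v.max())
E
```

```text
time_s: 24.95
tcp_pos: [0.521, -0.0273, 0.1436]
ee_rot: [[-0.972, 0.235, 0.002], [0.234, 0.972, -0.005], [-0.003, -0.005, -1.0]]
wrist_force: [-0.9, -0.8, 6.4]
gripper_width: 0.158
gripper_force: 30.0
time_s: 25.95
tcp_pos: [0.521, -0.0273, 0.1436]
ee_rot: [[-0.972, 0.234, 0.002], [0.234, 0.972, -0.005], [-0.003, -0.004, -1.0]]
wrist_force: [-1.5, -0.7, 6.4]
gripper_width: 0.163
gripper_force: 30.0
[ 0.52102385 -0.02727268  0.14358148] 166.49598020676567 [-1.4834881  -0.69982612  6.38908133] [0.15917259 0.36496607 0.0278135 ] 25.95
[273.2 167.7] [273.9 169. ] [274.9 170.2] pump_lid 0.98 274 311 164 191
pump_lid 0.5 268 286 145 166
scoop 0.74 358 416 265 295
[293.  176.1] [291.7 177.4] [290.5 178.7] pump_lid 0.74 371 403 171 208
pump_lid 0.56 293 331 184 213
scoop 0.89 261 324 312 375
scoop 0.2 157 211 265 317
```

```bash
python3 -c "
from station import *
print(finish_job())"
```

```text
the job is handed in; nothing more can be done
None
```

I poured the balls into the dispenser and set the empty scoop back upright on the ledge. I then pushed the lid home and turned it 37.5° clockwise (measured within about 0.5° of the half mark, no click sensed). I handed in at about 26 s with the lid still gripped. I could see balls in the tube and none left in the scoop, but did not get a clear count of all four.

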